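# Hold a flask down on the touch-start mixer

## Robot

A 7-joint arm with a two-finger parallel gripper is mounted at the origin on the work surface. World frame = base frame: x ahead of the robot, y to its left, z up, the work surface at z = 0. Lengths are in m, angles in rad, forces in N, time in s.
With the tool pointing down it reaches from about 0.4 to 0.85 m from the base axis. Payload 10.4 kg.
Tool frame: the origin (TCP) lies on the front face of the gripper's body, between the roots of the fingers; the fingertips stand 73 mm ahead of it and the grasp point (between the pads) lies 54 mm ahead of it; z points along the fingers, y is the line along which they close (so a half turn about z gives the same grasp; the last joint's range is limited). The gripper opens to 85 mm and grips with 20 to 120 N. Pads are 22 mm wide; open, the fingers measure 114 mm over their backs; the gripper's body (76 mm by 85 mm) begins 54 mm behind the grasp point. The pads swing forward as they close: fully open they stand 13 mm farther back than shut.
Start: joints at [1.163, 0.332, -0.065, 1.46, 0.022, 1.35, -0.088], TCP at [0.235, -0.579, 0.304] pointing down, gripper open.
Joint ranges: [-2.6, 2.6], [-0.5, 2.12], [-1.47, 1.34], [0.16, 2.42], [-1.27, 4.41], [0.06, 2.06], [-2.6, 2.6]. Speed limits (rad/s): [2.22, 2.22, 2.79, 2.79, 3.14, 3.14, 3.14].

## Interface

Orientations are given as a unit quaternion [x, y, z, w].
In Python, from workcell import manip gives the robot as it stands.
- The arm moves only by the shell command python3 -m jog 'ROWS' [FORCE]. ROWS is JSON, a list of rows, each an object with "grip": the gripper command: -1 is fully open, 1 is shut, values between are in proportion; "slide": the shift along the tool's x, y, z in cm, a list of three; "yaw": the turn about the tool's z in rad. A call has 1 to 8 rows; each row shifts and turns the commanded pose from where the row before left it, along the tool's axes as they then stand; what a row does not reach is not made up. A row lasts 1/10 s, in which the tool goes at most 50 mm and 8.59 degrees, less where a joint would pass 70% of its speed; a pose out of reach is approached as far as the arm can. A call with a gripper value outside its range is refused whole. The fingers move at their own pace and stop on an object; FORCE is the grip in N (left out, the last holds). Time passes only in rows, so rows that do not move let the fingers close. It gives the time, the measured TCP pose, the force, the opening and the grip force at its end, in the units of the state.
- manip.get_obs(): the state, without advancing time (a new reading comes with each control period).
- manip.camera(name): name is "side" or "top" or "wrist"; returns the picture (400x640x3 uint8, blue, green, red); there is no depth.
- manip.calibration(name): a dict with "vfov" (degrees; the focal length in pixels is half the picture's height over the tangent of half this angle, whatever the lens; pixels are square), "cx", "cy" (the principal point, pixels), "camera_from_world" (4x4, takes a point from world to camera coordinates). Camera axes: x right, y down, z forward; pixel columns grow to the right and rows downward; lengths in m; the calibration is good to about 2 mm. A picture is of the moment at which its call begins: read the wrist's pose just before it. calibration takes no time and is no camera call; for the wrist camera it gives the pose at the moment of the call.
- manip.hand_in(): hands the job in; it is judged then, once.
Trained networks look in the newest picture that a camera, given by its name, has taken for a name from the list of things; names that differ only in an ending like _2 or _b are one class to them, and where a whole thing is asked for, a point or a joint stands for the part that bears it (a point fixed in the world has none). Each returns a list of dicts, best first, with "conf" (0 to 1); they miss things now and then, are a little off and sometimes report something else, mostly with a low value. They report only what shows in the picture. A call takes as long as a camera call. They do not tell look-alikes from the thing itself.
- manip.masks_of(thing, camera): "region" (400x640 bool, what is visible of it) and "centre" ([column, row] in pixels, amid what is visible of it).
The state is a dict: "clock": time; "joint_pos": joint angles; "joint_velocities": joint speeds; "tau": joint torques, N m; "position": TCP position; "ee_rot": TCP orientation; "ft_force": force on the tool from outside, world axes, zero at the start; "torque": the same for the moment, N m; "grip_width": opening from 0.0 (shut) to 1.0 (fully open); "grasp_force": force on a finger pad.
Only numpy, scipy, OpenCV 4.12 (cv2) and the standard library are available. Lean on these libraries where they do the work, as an engineer would, in place of code of your own. Each camera call takes 0.05 s, during which the arm holds its last target. There are 200 camera calls.

## Task

Mix the stoppered round flask on the touch-start mixer. First slide the mixer's transit bolt out from under the sprung ring cradle and fully home into its parking keeper, then carry the flask over upright, seat it in the ring and press it down against the springs as far as it goes. The mixer runs only while it is pressed, so finish while you are still holding the flask upright and fully down, and leave the other vessels on the counter where they are.

Things in the scene. Friction and masses are not known exactly. Their poses are not given: they have to be found in the camera images.
- flask_mid (a point): Amber glass flask, round with flat bottom, black stopper, 118 mm tall, 170 g, free on the counter. This point: on its axis, 59 mm above its underside; z up the flask. Body: a ball of 64 mm diameter, centre 33 mm above the underside (flat foot 28 mm across). Straight neck of 24 mm diameter from 63 to 107 mm height, good to grip from above; 24 mm stopper, firmly in, on top to 118 mm.
- cradle_ring (a point): Centre of the mixer's level black rubber ring, which moves down with the cradle; 111 mm above the counter when up. The ring's section is 8 mm thick; hole 50 mm, outside 66 mm. The flask's ball rests in it: seated, the flask's underside is 11 mm below this point and flask_mid 48 mm above it. Under the ring, on posts, is the cradle's round flange, 72 mm across.
- cradle (a joint): How far the cradle is pressed straight down, in m: 0 up, 0.016 fully down on its stop. Its springs begin to give at about 3.5 N on the ring and take about 12.5 N to hold it fully down; they lift it again when let go. With the transit bolt under its flange it can go only 2 mm down.
- bolt_knob (a point): Centre of the transit bolt's steel knob: upright cylinder, 16 mm diameter, 24 mm high, on a 9 mm stem; 109 mm above the counter. Has the mixer's axes, moves with the bolt: towards the keeper is this frame's +y (level), away from the cradle. Rails beside the stem: tops 77 mm above the counter. Strap guide and keeper, 21 mm wide, tops 92 mm up, stay 15 mm or more from the knob axis along y.
- bolt (a joint): Travel of the transit bolt in m: 0 with its nose fully under the cradle flange (locked), 0.035 fully home in the parking keeper against its closed end. It starts between 0 and 0.008. Sliding it takes about 2.5 N, and it stays where it is left.
- mixer_center (a point): The mixer, a white box 140 x 200 mm (its x by y) standing immovably on the counter; this point is the centre of its dark grey deck, 65 mm above the counter. The cradle's axis is at 45 mm along its -y axis; the bolt's track runs along its +y axis on the centre line, from the cradle to the keeper at the +y end.
- amber_bottle: Bystander: amber reagent bottle with a cylindrical body of 54 mm diameter, a paper label and a black mushroom stopper, 108 mm tall; origin at the centre of its underside.
- tablet_jar: Bystander: white plastic jar, 56 mm across, 85 mm tall; origin at the centre of its underside.
- mortar: Bystander: white porcelain mortar (open bowl), 110 mm across, 58 mm tall; origin at the centre of its underside.
Mind the look-alikes: they are no part of the job. What is shaped like the part that bears flask_mid but pink is not meant.

How it is judged:
By the outcome, as a careful person would: the job done as asked, in the order asked, and still so for the second after the job is handed in, while the arm keeps its last pose, push and grip.
It also fails if it takes over 61 s, if anything falls off the work surface, if the arm or the gripper's body presses on something with over 40 N, if the wrist force passes 120 N, or if a joint passes its speed limit or range.

## Working session

There is one attempt and no reset: what is moved stays moved. The work goes in short steps, Python scripts to look and compute and a shell command to move; the robot and the scene stay as the last step left them, time stands still between calls to the robot, and variables do not carry over. Pictures are saved under pics/ and viewed, at most 11 in all, crops included, and the job is handed in when it is done.

```bash
mkdir -p pics; cat > h.py <<'E'
import numpy as np, cv2
from workcell import manip
def cal(n):
    c=manip.calibration(n); f=200/np.tan(np.radians(c['vfov'])/2); return f,c['cx'],c['cy'],np.array(c['camera_from_world'])
def ray(n,px):
    f,cx,cy,T=cal(n); R=T[:3,:3]; o=-R.T@T[:3,3]; d=R.T@np.array([(px[0]-cx)/f,(px[1]-cy)/f,1]); return o,d
def atz(n,px,z):
    o,d=ray(n,px); return o+d*(z-o[2])/d[2]
def proj(n,p):
    f,cx,cy,T=cal(n); q=T[:3,:3]@np.array(p)+T[:3,3]; return np.array([cx+f*q[0]/q[2],cy+f*q[1]/q[2]])
def tri(a,b):
    # two rays -> point
    (o1,d1),(o2,d2)=a,b
    s=np.linalg.lstsq(np.stack([d1,-d2],1),o2-o1,rcond=None)[0]
    p,q=o1+s[0]*d1,o2+s[1]*d2; return (p+q)/2,np.linalg.norm(p-q)
E
python3 - <<'E'
from h import *
for n in ['top','side']:
    im=manip.camera(n); cv2.imwrite(f'pics/{n}0.png',im)
    for t in ['flask_mid','cradle_ring','bolt_knob','mixer_center','amber_bottle','tablet_jar','mortar']:
        for r in manip.masks_of(t,n)[:3]:
            print(n,t,round(r['conf'],2),np.round(r['centre']),r['region'].sum())
    f,cx,cy,T=cal(n); print(f,-T[:3,:3].T@T[:3,3])
s=manip.get_obs(); print(s['clock'],s['position'],s['ee_rot'],s['grip_width'],s['ft_force'])
E
```

```text
top flask_mid 0.93 [423. 276.] 504
top flask_mid 0.89 [380. 283.] 513
top flask_mid 0.83 [444. 232.] 532
top cradle_ring 0.71 [242. 243.] 642
top bolt_knob 0.5 [216. 226.] 80
top mixer_center 0.56 [227. 239.] 4500
top amber_bottle 0.77 [344. 241.] 401
top tablet_jar 0.79 [345. 191.] 464
top tablet_jar 0.54 [365. 131.] 1179
top mortar 0.65 [366. 131.] 1234
365.5094352383313 [ 0.40448185 -0.08648233  0.99281447]
side flask_mid 0.88 [447. 215.] 1013
side flask_mid 0.75 [473. 176.] 923
side flask_mid 0.67 [374. 141.] 818
side cradle_ring 0.65 [281. 274.] 1459
side bolt_knob 0.9 [241. 285.] 324
side mixer_center 0.71 [254. 300.] 9613
side mixer_center 0.36 [284. 274.] 1460
side amber_bottle 0.97 [376. 210.] 1091
side tablet_jar 0.74 [332. 174.] 1001
side mortar 0.75 [299. 127.] 1416
side mortar 0.48 [282. 275.] 1398
453.83996738703974 [0.14985675 0.32308105 0.76292646]
0.8 [ 0.23464137 -0.57930946  0.30399339] [9.81547945e-01 1.91216165e-01 3.36864985e-05 8.80962919e-05] 0.9983629135279274 [-0.53382426  0.21522334  0.30418205]
```

View pics/top0.png

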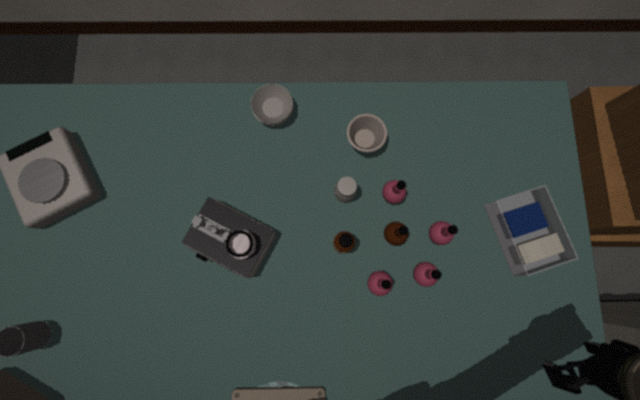

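View pics/side0.png

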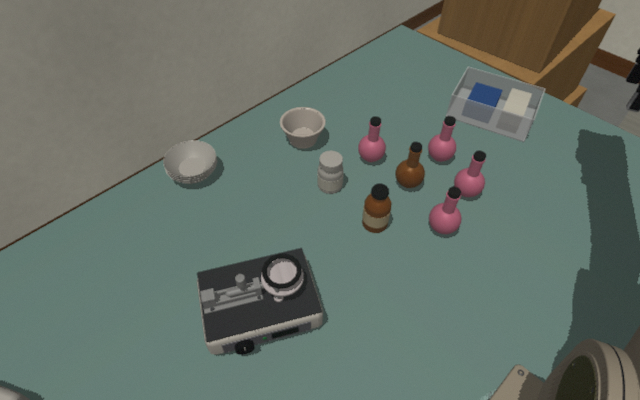

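The amber flask is at top (397,233) / side (410,172). The things it could be taken for are:
- pink flasks at top (395,191), (442,233), (427,274) and (380,283)
- the amber bottle with the label at top (344,242) / side (376,210)

I choose the unlabelled amber flask at (397,233).

```bash
python3 - <<'E'
from h import *
t=cv2.imread('pics/top0.png'); s=cv2.imread('pics/side0.png')
a=cv2.resize(t[160:300,320:480],None,fx=2.5,fy=2.5); b=cv2.resize(s[110:250,340:500],None,fx=2.5,fy=2.5)
c=cv2.resize(t[180:290,170:290],(400,367)); d=cv2.resize(s[240:360,190:330],(400,343))
top=np.hstack([a,b]); bot=np.zeros((250,800,3),np.uint8)
cv2.imwrite('pics/crop0.png',cv2.resize(np.vstack([top[:350],np.hstack([c[:343],d])]),(690,598)))
def dets(t,n): return manip.masks_of(t,n)
for r in dets('flask_mid','top'): print('t',r['conf'],r['centre'],np.median(manip_im[r['region']],0) if 0 else np.median(t[r['region']],0))
for r in dets('flask_mid','side'): print('s',r['conf'],r['centre'],np.median(s[r['region']],0))
F,e=tri(ray('top',(397,233)),ray('side',(410,172))); print('flask',F,e)
tk=dets('bolt_knob','top')[0]['centre'];sk=dets('bolt_knob','side')[0]['centre']
print('knob tri',tri(ray('top',tk),ray('side',sk)), atz('top',tk,.115),atz('side',sk,.105))
tr=dets('cradle_ring','top')[0]['centre'];sr=dets('cradle_ring','side')[0]['centre']
print('ring',tr,sr,tri(ray('top',tr),ray('side',sr)),atz('top',tr,.111),atz('side',sr,.111))
E
```

```text
t 0.93 [422.7, 276.0] [57.  47.  91.5]
t 0.89 [380.4, 282.7] [58. 48. 90.]
t 0.83 [444.1, 232.4] [58.  48.  88.5]
t 0.66 [393.8, 188.2] [59. 49. 87.]
t 0.63 [395.5, 232.8] [13. 27. 49.]
t 0.54 [342.2, 242.1] [14.  22.  40.5]
s 0.88 [447.3, 214.6] [ 89.  75. 128.]
s 0.75 [473.1, 176.3] [ 88.  75. 124.]
s 0.67 [374.1, 140.8] [ 86.   74.  120.5]
s 0.62 [411.3, 169.9] [32. 54. 80.]
s 0.56 [442.7, 142.4] [ 87.  74. 122.]
s 0.19 [241.4, 285.4] [105. 108. 108.]
flask [ 0.49500107 -0.31065578  0.03605496] 0.0008309213470878889
knob tri (array([0.50862408, 0.1476487 , 0.08716175]), np.float64(0.006968538117460594)) [0.50810211 0.14268196 0.115     ] [0.49612196 0.1504761  0.105     ]
ring [241.7, 243.2] [281.2, 274.5] (array([0.4697162 , 0.08520305, 0.09398183]), np.float64(0.0022325588741851556)) [0.46760378 0.08127029 0.111     ] [0.4625253  0.09183225 0.111     ]
```

View pics/crop0.png

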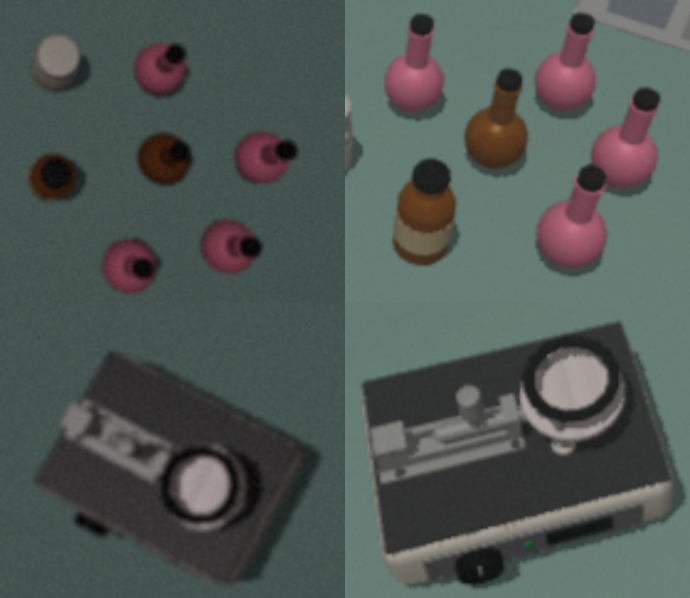

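The crop shows the unlabelled long-necked amber flask among four pink ones, so the choice stands. The bolt knob stands between the strap guide and the keeper.

```bash
python3 - <<'E'
from h import *
cs=np.array([atz('top',p,.065) for p in [(208.2,197.7),(276,231.5),(253.4,277.4),(182.9,241.9)]])[:,:2]
print(cs.round(3),cs.mean(0)); 
for i in range(4): 
    v=cs[(i+1)%4]-cs[i]; print(np.linalg.norm(v),np.degrees(np.arctan2(v[1],v[0])))
# side corners of deck: crop d scale 400/140*.863=2.466, origin x 345
S=[(190+(x-345)/2.466,240+(y-302)/2.466/1.0*1.0) for x,y in [(365,381),(620,322),(672,484),(390,553)]]
c2=np.array([atz('side',p,.065) for p in S])[:,:2]; print(c2.round(3),c2.mean(0))
# flasks from ball centres
for n,tp,sp in [('amber',(395.5,233.2),(410,173)),('pinkA',(394,191),(372,149)),('pinkB',(441,233),(442,148)),('pinkC',(425,274),(469,184)),('pinkD',(378.5,284),(446,219)),('bottle',(343.5,242.5),(377,205))]:
    p,e=tri(ray('top',tp),ray('side',sp)); print(n,p.round(3),round(e,4),atz('side',sp,.033).round(3), atz('top',tp,.033).round(3))
print('stopper top', tri(ray('top',(402,231)),ray('side',(416,147))))
E
```

```text
[[0.589 0.179]
 [0.499 0.004]
 [0.386 0.059]
 [0.476 0.238]] [0.48756441 0.11996797]
0.1967670833935282 -117.03702673690668
0.12624816984306492 154.0237153282904
0.2003968224848412 63.30192480329054
0.127418560417262 -27.616690962414438
[[0.59  0.178]
 [0.5   0.012]
 [0.381 0.076]
 [0.473 0.239]] [0.48624464 0.12611269]
amber [ 0.494 -0.307  0.037] 0.0012 [ 0.495 -0.311  0.033] [ 0.494 -0.308  0.033]
pinkA [ 0.608 -0.311  0.028] 0.0028 [ 0.604 -0.308  0.033] [ 0.608 -0.31   0.033]
pinkB [ 0.493 -0.428  0.033] 0.0005 [ 0.493 -0.428  0.033] [ 0.494 -0.428  0.033]
pinkC [ 0.387 -0.38   0.03 ] 0.0013 [ 0.386 -0.377  0.033] [ 0.388 -0.378  0.033]
pinkD [ 0.364 -0.257  0.038] 0.0022 [ 0.364 -0.262  0.033] [ 0.364 -0.257  0.033]
bottle [ 0.47  -0.167  0.065] 0.0018 [ 0.486 -0.189  0.033] [ 0.472 -0.17   0.033]
stopper top (array([ 0.49160301, -0.30381183,  0.11843414]), np.float64(0.00013510519729071794))
```

```bash
python3 -m jog '[{"slide":[3.2,-3.5,0],"yaw":0,"grip":-1},{"slide":[3.2,-3.5,0],"yaw":0,"grip":-1},{"slide":[3.2,-3.5,0],"yaw":0,"grip":-1},{"slide":[3.2,-3.5,0],"yaw":0,"grip":-1},{"slide":[3.2,-3.5,0],"yaw":0,"grip":-1},{"slide":[3.2,-3.5,0],"yaw":0,"grip":-1},{"slide":[3.2,-3.5,0],"yaw":0,"grip":-1},{"slide":[3.2,-3.5,0],"yaw":0,"grip":-1}]'
python3 -m jog '[{"slide":[3.2,-3.5,0],"yaw":0,"grip":-1},{"slide":[3.2,-3.5,0],"yaw":0,"grip":-1},{"slide":[3.2,-3.5,0],"yaw":0,"grip":-1},{"slide":[3.2,-3.5,0],"yaw":0,"grip":-1},{"slide":[3.2,-3.5,0],"yaw":0,"grip":-1},{"slide":[3.2,-3.5,0],"yaw":0,"grip":-1},{"slide":[3.2,-3.5,0],"yaw":0,"grip":-1},{"slide":[3.2,-3.5,0],"yaw":0,"grip":-1}]'
python3 -m jog '[{"slide":[0,0,0],"yaw":-0.143,"grip":-1},{"slide":[0,0,0],"yaw":-0.143,"grip":-1},{"slide":[0,0,0],"yaw":-0.143,"grip":-1},{"slide":[0,0,0],"yaw":-0.143,"grip":-1},{"slide":[0,0,0],"yaw":-0.143,"grip":-1},{"slide":[0,0,0],"yaw":0,"grip":-1}]'
cat > look.py <<'E'
from h import *
import sys
s=manip.get_obs(); print(s['clock'],s['position'].round(4) if hasattr(s['position'],'round') else s['position'],s['ee_rot'],s['joint_pos'])
im=manip.camera('wrist'); cv2.imwrite('pics/'+sys.argv[1],im)
f,cx,cy,T=cal('wrist'); print(f,cx,cy,-T[:3,:3].T@T[:3,3])
for a in sys.argv[2:]:
    t,z=a.split(':')
    for r in manip.masks_of(t,'wrist')[:3]:
        ys,xs=np.where(r['region']); print(t,r['conf'],r['centre'],(xs.min(),xs.max(),ys.min(),ys.max()),'@z',z,atz('wrist',r['centre'],float(z)).round(4))
E
python3 look.py w1.png bolt_knob:.121 cradle_ring:.115 mixer_center:.065
```

```text
clock: 1.9
position: [0.3671, -0.2218, 0.3042]
ee_rot: [0.982, 0.191, 0.0, 0.0]
ft_force: [1.1, -0.1, -0.2]
grip_width: 1.001
grasp_force: 0.0
clock: 2.7
position: [0.4995, 0.1336, 0.3043]
ee_rot: [0.982, 0.191, 0.001, 0.0]
ft_force: [0.8, -0.8, 1.0]
grip_width: 1.001
grasp_force: 0.0
clock: 3.3
position: [0.499, 0.1319, 0.3039]
ee_rot: [0.852, 0.524, 0.0, 0.0]
ft_force: [0.5, -0.6, -0.6]
grip_width: 1.001
grasp_force: 0.0
3.3 [0.499  0.1319 0.3039] [8.51992844e-01 5.23553425e-01 4.34639201e-05 4.69484661e-05] [ 0.46706268  0.18398547 -0.89631642  1.70813902  0.14811637  1.32031818
 -0.92665287]
309.0078585862857 326.4550169424319 200.36420553662828 [0.53095504 0.1921929  0.37443465]
bolt_knob 0.76 [320.6, 173.1] (np.int64(313), np.int64(330), np.int64(141), np.int64(207)) @z .121 [0.5053 0.1526 0.121 ]
cradle_ring 0.94 [316.1, 243.4] (np.int64(284), np.int64(356), np.int64(208), np.int64(282)) @z .115 [0.4712 0.0963 0.115 ]
mixer_center 0.89 [320.0, 179.8] (np.int64(244), np.int64(393), np.int64(88), np.int64(282)) @z .065 [0.4958 0.1381 0.065 ]
```

View pics/w1.png

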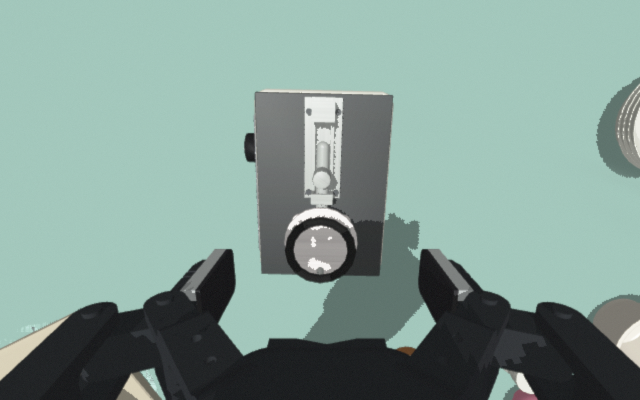

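Wrist view: the knob top is at (321,180), the ring outline is centred at about (320,247), and the deck corners are near (256,92), (392,95), (379,275) and (262,275).

```bash
python3 - <<'E'
from h import *
print('knob',atz('wrist',(321,180),.121)); print('ring',atz('wrist',(320.5,248.5),.113))
c=np.array([atz('wrist',p,.065) for p in [(256,92),(392,95),(379,275),(262,275)]])[:,:2]; print(c.round(4),c.mean(0))
for i in range(4):
    v=c[(i+1)%4]-c[i]; print(np.linalg.norm(v),np.degrees(np.arctan2(v[1],v[0])))
g=cv2.imread('pics/w1.png',0)
u,d=cv2.threshold(cv2.imread('pics/w1.png')[:,:,1],30,255,cv2.THRESH_BINARY_INV)
m=np.zeros_like(d); m[200:290,278:362]=d[200:290,278:362]
cs=max(cv2.findContours(m,cv2.RETR_EXTERNAL,cv2.CHAIN_APPROX_NONE)[0],key=len); e=cv2.fitEllipse(cs); print(e,atz('wrist',e[0],.113))
E
```

```text
knob [0.50283515 0.14734786 0.121     ]
ring [0.47198398 0.08928006 0.113     ]
[[0.4811 0.2409]
 [0.5945 0.1796]
 [0.5043 0.0122]
 [0.3884 0.0718]] [0.49207814 0.12610928]
0.12897241337484563 -28.38977010326092
0.19017264200273534 -118.30365969232832
0.13035189189152752 152.79674943975186
0.19287459324969247 61.29364401814182
((337.4573669433594, 254.5229949951172), (29.82906150817871, 44.049530029296875), 17.789106369018555) [0.48312152 0.07677395 0.113     ]
```

```bash
python3 -m jog '[{"slide":[1.55,-0.4,2],"yaw":0,"grip":-1},{"slide":[0,0,3],"yaw":0,"grip":-0.5},{"slide":[0,0,3],"yaw":0,"grip":-0.2},{"slide":[0,0,0],"yaw":0,"grip":-0.2},{"slide":[0,0,0],"yaw":0,"grip":-0.2}]' 20
python3 look.py w2.png bolt_knob:.121 cradle_ring:.113
```

```text
clock: 4.0
position: [0.5025, 0.1477, 0.2245]
ee_rot: [0.853, 0.522, -0.0, -0.0]
ft_force: [-0.0, -0.2, 0.3]
grip_width: 0.599
grasp_force: 0.0
4.0 [0.5025 0.1477 0.2245] [ 8.52850813e-01  5.22154620e-01 -1.16615208e-04 -1.76165386e-04] [ 0.40248177  0.28523848 -0.88384728  1.7920836   0.23756056  1.176128
 -1.02600266]
309.0078585862857 326.4550169424319 200.36420553662828 [0.53469669 0.20826143 0.29587479]
bolt_knob 0.55 [322.4, 214.2] (np.int64(313), np.int64(340), np.int64(174), np.int64(259)) @z .121 [0.5071 0.1585 0.121 ]
cradle_ring 0.79 [319.5, 304.4] (np.int64(278), np.int64(372), np.int64(260), np.int64(343)) @z .113 [0.4747 0.0999 0.113 ]
```

View pics/w2.png

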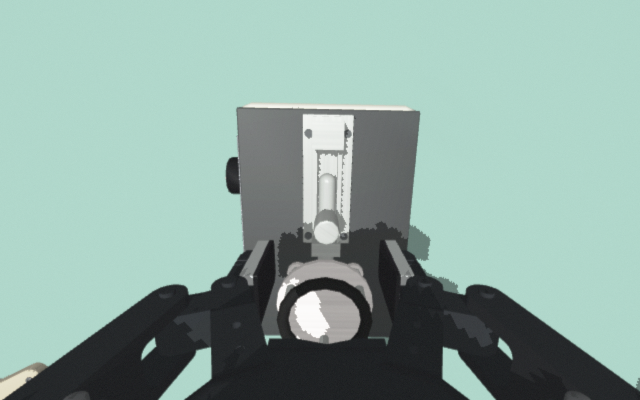

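The knob top is at (326,232), centred between the fingers. The ring outline runs over columns 277–372 and is centred at about (324,314).

```bash
python3 - <<'E'
from h import *
print('knob',atz('wrist',(326,232),.121)); print('ring',atz('wrist',(324.5,315),.113))
print(atz('wrist',(303,115),.092),atz('wrist',(354,116),.092))
p=np.array(manip.get_obs()['position']); print('grasp pt px at .121',proj('wrist',[p[0],p[1],.121]))
E
```

```text
knob [0.50387402 0.14736687 0.121     ]
ring [0.47391361 0.09096582 0.113     ]
[0.52190187 0.21480796 0.092     ] [0.55057087 0.19948653 0.092     ]
grasp pt px at .121 [324.67432375 231.83394481]
```

```bash
python3 -m jog '[{"slide":[0,0.1,2.5],"yaw":0,"grip":-0.2},{"slide":[0,0,2.5],"yaw":0,"grip":-0.2},{"slide":[0,0,0.6],"yaw":0,"grip":-0.2},{"slide":[0,0,0],"yaw":0,"grip":1},{"slide":[0,0,0],"yaw":0,"grip":1},{"slide":[0,0,0],"yaw":0,"grip":1},{"slide":[0,0,0],"yaw":0,"grip":1},{"slide":[0,0,0],"yaw":0,"grip":1}]' 25
```

```text
clock: 4.95
position: [0.5029, 0.1485, 0.1696]
ee_rot: [0.852, 0.523, 0.0, -0.0]
ft_force: [-7.7, 3.4, 7.1]
grip_width: 0.174
grasp_force: 25.1
```

```bash
python3 -m jog '[{"slide":[0.5,-0.1,0],"yaw":0,"grip":1},{"slide":[0.5,0,0],"yaw":0,"grip":1},{"slide":[0.5,0,0],"yaw":0,"grip":1},{"slide":[0.5,0,0],"yaw":0,"grip":1},{"slide":[0.4,0,0],"yaw":0,"grip":1},{"slide":[0,0,0],"yaw":0,"grip":1}]'
```

```text
clock: 5.55
position: [0.514, 0.1698, 0.1696]
ee_rot: [0.852, 0.523, 0.001, 0.0]
ft_force: [-1.6, 1.1, 6.5]
grip_width: 0.179
grasp_force: 25.0
```

```bash
python3 -m jog '[{"slide":[0.2,0,0],"yaw":0,"grip":1},{"slide":[0.2,0,0],"yaw":0,"grip":1},{"slide":[0.2,0,0],"yaw":0,"grip":1},{"slide":[0,0,0],"yaw":0,"grip":1}]'
python3 -m jog '[{"slide":[0.2,0,0],"yaw":0,"grip":1},{"slide":[0.2,0,0],"yaw":0,"grip":1},{"slide":[0,0,0],"yaw":0,"grip":1}]'
```

```text
clock: 5.95
position: [0.5166, 0.1748, 0.1696]
ee_rot: [0.853, 0.523, 0.001, 0.0]
ft_force: [-2.7, -1.4, 7.2]
grip_width: 0.181
grasp_force: 25.1
clock: 6.25
position: [0.5177, 0.1765, 0.1695]
ee_rot: [0.853, 0.522, -0.001, 0.001]
ft_force: [-9.9, -8.5, 16.1]
grip_width: 0.175
grasp_force: 26.1
```

```bash
python3 -m jog '[{"slide":[0.2,0,0],"yaw":0,"grip":1},{"slide":[0,0,0],"yaw":0,"grip":1}]'
```

```text
clock: 6.45
position: [0.5179, 0.1769, 0.1694]
ee_rot: [0.853, 0.522, -0.003, 0.002]
ft_force: [-15.9, -14.5, 24.7]
grip_width: 0.174
grasp_force: 26.7
```

```bash
python3 -m jog '[{"slide":[0,0,0],"yaw":0,"grip":-0.2},{"slide":[0,0,0],"yaw":0,"grip":-0.2},{"slide":[0,0,0],"yaw":0,"grip":-0.2},{"slide":[0,0,-3],"yaw":0,"grip":-0.2},{"slide":[0,0,-4.5],"yaw":0,"grip":-1},{"slide":[0,0,-5],"yaw":0,"grip":-1},{"slide":[0,0,0],"yaw":0,"grip":-1}]'
python3 look.py w3.png bolt_knob:.121 cradle_ring:.113
python3 - <<'E'
import cv2; cv2.imwrite('pics/w3c.png',cv2.resize(cv2.imread('pics/w3.png')[60:310,200:440],None,fx=2.3,fy=2.3))
E
```

```text
clock: 7.15
position: [0.5207, 0.1814, 0.2996]
ee_rot: [0.852, 0.523, 0.005, 0.001]
ft_force: [0.1, -0.1, -0.6]
grip_width: 1.001
grasp_force: 0.0
7.15 [0.5207 0.1814 0.2996] [0.85242435 0.52282752 0.00474256 0.00127019] [ 0.34825119  0.28039127 -0.90058146  1.63466595  0.22786086  1.32637532
 -1.05723519]
309.0078585862857 326.4550169424319 200.36420553662828 [0.5512585  0.24097099 0.36710678]
bolt_knob 0.78 [325.2, 212.5] (np.int64(315), np.int64(333), np.int64(184), np.int64(244)) @z .121 [0.5151 0.1713 0.121 ]
cradle_ring 0.9 [319.9, 297.8] (np.int64(287), np.int64(357), np.int64(262), np.int64(336)) @z .113 [0.4714 0.0977 0.113 ]
```

View pics/w3c.png

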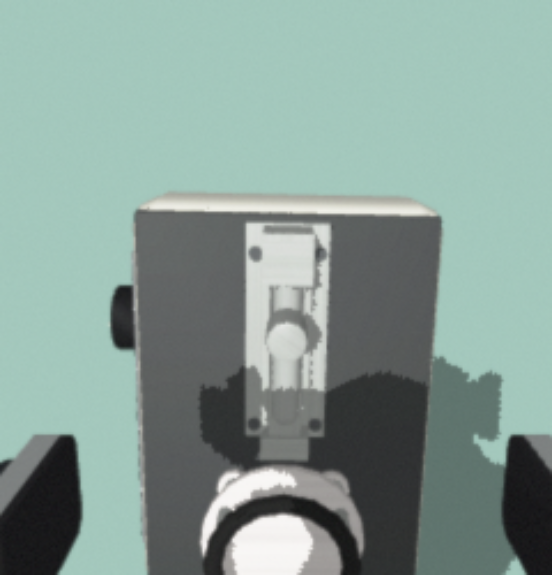

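The knob is now at full-image (325,208), near the keeper, and the bar reaches into the keeper.

```bash
python3 - <<'E'
from h import *
k=atz('wrist',(324.8,207.8),.121); print('knob',k); 
print('moved',np.linalg.norm(k[:2]-[.5034,.1474])); print('ring',atz('wrist',(323,302),.113))
s=manip.get_obs(); p=np.array(s['position']); print(s['ee_rot'])
from scipy.spatial.transform import Rotation as R
r=R.from_quat(s['ee_rot']); print((r.inv().apply(np.array([.4935,-.3075,.25])-p)*100).round(2)); print(r.as_matrix().round(4))
E
```

```text
knob [0.51597339 0.17497204 0.121     ]
moved 0.030303588818544037
ring [0.47189122 0.09250051 0.113     ]
[8.52582767e-01 5.22592178e-01 1.18481831e-04 1.62536734e-04]
[-44.55  19.85   4.28]
[[ 4.538e-01  8.911e-01  4.000e-04]
 [ 8.911e-01 -4.538e-01 -2.000e-04]
 [ 0.000e+00  4.000e-04 -1.000e+00]]
```

```bash
python3 - <<'E'
from h import *
u=np.array([.4538,.8911])
def y(px,z): return (atz('wrist',px,z)[:2]@u)*1000
k=y((324.8,207.8),.121)
print('keeper front',y((322,184.3),.092)-k,'keeper back top',y((324,162),.092)-k,'plate far end',y((324,157),.069)-k,'deck far edge',y((324,152.5),.065)-k)
print('strap near plate end', y((324,249),.068)-k, 'ring',y((323,302),.113)-k)
E
```

```text
keeper front 13.237273782512887 keeper back top 33.33105538527445 plate far end 34.68360281413436 deck far edge 38.4712703192551
strap near plate end -60.761377787681965 ring -93.49487066516474
```

```bash
python3 -m jog '[{"slide":[-4.5,2,0],"yaw":0.1,"grip":-1},{"slide":[-4.5,2,0],"yaw":0,"grip":-1},{"slide":[-4.5,2,0],"yaw":0,"grip":-1},{"slide":[-4.5,2,0],"yaw":0,"grip":-1},{"slide":[-4.5,2,0],"yaw":0,"grip":-1},{"slide":[-4.5,2,0],"yaw":0,"grip":-1}]'
```

```text
clock: 7.9
position: [0.4775, -0.1148, 0.2917]
ee_rot: [0.878, 0.479, -0.001, -0.001]
ft_force: [1.2, -0.9, -0.1]
grip_width: 0.999
grasp_force: 0.0
```

```bash
python3 -m jog '[{"slide":[-3.85,2.95,0],"yaw":0,"grip":-1},{"slide":[-3.85,2.95,0],"yaw":0,"grip":-1},{"slide":[-3.85,2.95,0],"yaw":0,"grip":-1},{"slide":[-3.85,2.95,0],"yaw":0.11,"grip":-1},{"slide":[0,0,0],"yaw":0.11,"grip":-1},{"slide":[0,0,0],"yaw":0.11,"grip":-1},{"slide":[0,0,0],"yaw":0,"grip":-1},{"slide":[0,0,0],"yaw":0,"grip":-1}]'
python3 look.py w4.png flask_mid:.059
```

```text
clock: 8.7
position: [0.4946, -0.3058, 0.2919]
ee_rot: [0.944, 0.33, -0.001, -0.001]
ft_force: [0.2, -0.2, 0.8]
grip_width: 1.002
grasp_force: 0.0
8.7 [ 0.4946 -0.3058  0.2919] [ 9.43813496e-01  3.30477570e-01 -5.24534913e-04 -6.20973971e-04] [ 0.91344306  0.28964282 -0.5287469   1.57396     0.14906254  1.32009336
 -0.53161942]
309.0078585862857 326.4550169424319 200.36420553662828 [ 0.54869918 -0.26353346  0.36265981]
flask_mid 0.77 [229.5, 235.9] (np.int64(189), np.int64(256), np.int64(210), np.int64(267)) @z .059 [ 0.3883 -0.2604  0.059 ]
flask_mid 0.71 [318.3, 290.2] (np.int64(295), np.int64(348), np.int64(258), np.int64(342)) @z .059 [ 0.3959 -0.3736  0.059 ]
flask_mid 0.71 [410.2, 238.4] (np.int64(384), np.int64(441), np.int64(216), np.int64(272)) @z .059 [ 0.505  -0.4114  0.059 ]
```

View pics/w4.png

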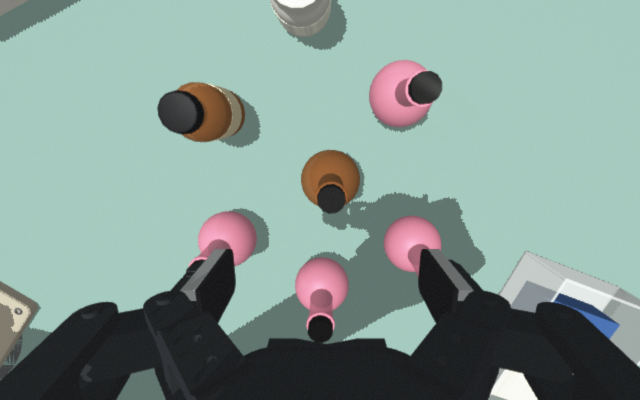

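The amber flask's ball is centred at (331,180) and its stopper top at (331,199). The pink flasks and the labelled bottle are around it.

```bash
cat > fl.py <<'E'
from h import *
import sys
from scipy.spatial.transform import Rotation as R
a=eval(sys.argv[1]); b=eval(sys.argv[2])
B=atz('wrist',a,.033); S=atz('wrist',b,.118); print('ball',B,'stop',S)
s=manip.get_obs(); p=np.array(s['position']); r=R.from_quat(s['ee_rot'])
m=(B+S)/2; m[2]=.142; print((r.inv().apply(m-p)*100).round(2))
E
python3 fl.py '(331,180)' '(331,199)'
```

```text
ball [ 0.49791655 -0.31020148  0.033     ] stop [ 0.49860464 -0.30815883  0.118     ]
[ 0.08  0.49 15.04]
```

```bash
python3 -m jog '[{"slide":[0.1,0.4,3],"yaw":0,"grip":-0.2},{"slide":[0,0,3],"yaw":0,"grip":-0.2},{"slide":[0,0,2],"yaw":0,"grip":-0.2},{"slide":[0,0,0],"yaw":0,"grip":-0.2},{"slide":[0,0,0],"yaw":0,"grip":-0.2}]'
python3 look.py w5.png flask_mid:.059
```

```text
clock: 9.3
position: [0.4982, -0.3087, 0.2135]
ee_rot: [0.944, 0.329, 0.0, 0.0]
ft_force: [-0.3, 0.2, 1.0]
grip_width: 0.602
grasp_force: 0.0
9.3 [ 0.4982 -0.3087  0.2135] [9.44238518e-01 3.29262235e-01 3.69880371e-05 2.14932674e-05] [ 0.90131024  0.36078515 -0.51770214  1.65832623  0.19063246  1.17293884
 -0.56263587]
309.0078585862857 326.4550169424319 200.36420553662828 [ 0.55256498 -0.26661109  0.28476436]
flask_mid 0.83 [425.3, 85.2] (np.int64(376), np.int64(488), np.int64(43), np.int64(131)) @z .059 [ 0.6106 -0.3083  0.059 ]
flask_mid 0.76 [315.6, 319.9] (np.int64(281), np.int64(349), np.int64(294), np.int64(345)) @z .059 [ 0.4155 -0.3643  0.059 ]
flask_mid 0.62 [326.2, 206.4] (np.int64(288), np.int64(362), np.int64(162), np.int64(255)) @z .059 [ 0.5    -0.3088  0.059 ]
```

View pics/w5.png

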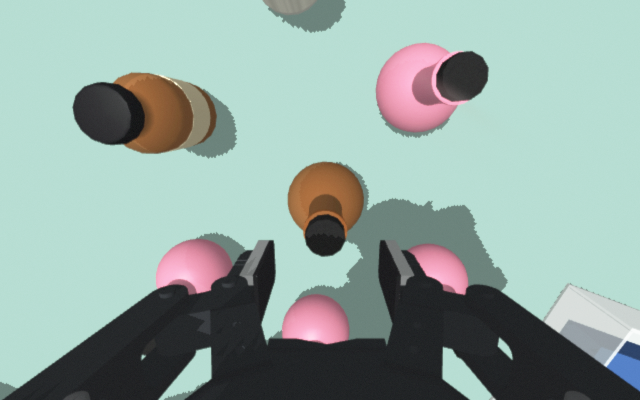

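The ball is centred at (325.5,199) and the stopper top at (324.5,236), midway between the fingers.

```bash
python3 fl.py '(325.5,199)' '(324.5,236)'
```

```text
ball [ 0.49871867 -0.30916122  0.033     ] stop [ 0.49912519 -0.30817621  0.118     ]
[ 0.03 -0.02  7.25]
```

```bash
python3 -m jog '[{"slide":[0,0,2.5],"yaw":0,"grip":-0.2},{"slide":[0,0,2.5],"yaw":0,"grip":-0.2},{"slide":[0,0,2.1],"yaw":0,"grip":-0.2},{"slide":[0,0,0],"yaw":0,"grip":1},{"slide":[0,0,0],"yaw":0,"grip":1},{"slide":[0,0,0],"yaw":0,"grip":1},{"slide":[0,0,0],"yaw":0,"grip":1},{"slide":[0,0,0],"yaw":0,"grip":1}]' 60
```

```text
clock: 10.2
position: [0.4986, -0.3091, 0.1432]
ee_rot: [0.944, 0.329, 0.001, 0.001]
ft_force: [-0.1, -0.1, 3.9]
grip_width: 0.266
grasp_force: 59.2
```

```bash
python3 -m jog '[{"slide":[0,0,-1],"yaw":0,"grip":1},{"slide":[0,0,-3],"yaw":0,"grip":1},{"slide":[0,0,-4.5],"yaw":0,"grip":1},{"slide":[0,0,-4.5],"yaw":0,"grip":1},{"slide":[0,0,-4],"yaw":0,"grip":1},{"slide":[0,0,0],"yaw":0,"grip":1}]'
python3 -m jog '[{"slide":[1.3,-2.6,0],"yaw":0,"grip":1},{"slide":[2.1,-4.1,0],"yaw":0,"grip":1},{"slide":[2.1,-4.1,0],"yaw":0,"grip":1},{"slide":[2.1,-4.1,0],"yaw":0,"grip":1},{"slide":[2.1,-4.1,0],"yaw":0,"grip":1},{"slide":[2.1,-4.1,0],"yaw":0,"grip":1},{"slide":[2.1,-4.1,0],"yaw":0,"grip":1},{"slide":[1.6,-3.2,0],"yaw":0,"grip":1}]'
python3 -m jog '[{"slide":[1.2,-2.5,0],"yaw":0,"grip":1},{"slide":[0,0,0],"yaw":0,"grip":1},{"slide":[0,0,0],"yaw":0,"grip":1}]'
python3 look.py w6.png cradle_ring:.113
```

```text
clock: 10.8
position: [0.4998, -0.3091, 0.319]
ee_rot: [0.944, 0.329, 0.003, 0.004]
ft_force: [1.0, 0.4, -2.2]
grip_width: 0.267
grasp_force: 59.2
clock: 11.6
position: [0.4297, 0.0286, 0.3119]
ee_rot: [0.944, 0.33, -0.0, 0.0]
ft_force: [0.4, -0.6, -1.3]
grip_width: 0.265
grasp_force: 59.2
clock: 11.9
position: [0.4244, 0.053, 0.3119]
ee_rot: [0.944, 0.329, -0.0, 0.0]
ft_force: [0.2, -0.3, -2.0]
grip_width: 0.27
grasp_force: 59.3
11.9 [0.4244 0.053  0.3119] [ 9.44238020e-01  3.29263314e-01 -9.62562741e-05  4.71280110e-04] [ 0.66851815 -0.10063427 -0.82996571  1.89501205 -0.07570085  1.31534982
 -1.03950671]
309.0078585862857 326.4550169424319 200.36420553662828 [0.47877932 0.09437896 0.38230274]
cradle_ring 0.75 [325.5, 125.4] (np.int64(288), np.int64(368), np.int64(85), np.int64(167)) @z .113 [0.4714 0.089  0.113 ]
```

View pics/w6.png

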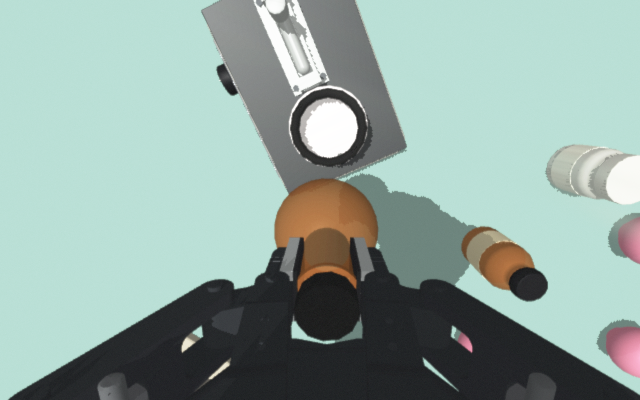

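The flask is held upright and the ring is centred near (329,127), almost straight below the camera. I'll fit it precisely.

```bash
python3 - <<'E'
from h import *
from scipy.spatial.transform import Rotation as R
im=cv2.imread('pics/w6.png').max(2)
yy,xx=np.mgrid[:400,:640]; m=((im<45)&(np.hypot(xx-329,yy-126)<46)).astype(np.uint8)*255
m=cv2.morphologyEx(m,cv2.MORPH_OPEN,np.ones((3,3)))
c=max(cv2.findContours(m,cv2.RETR_EXTERNAL,cv2.CHAIN_APPROX_NONE)[0],key=cv2.contourArea)
e=cv2.fitEllipse(cv2.convexHull(c)); print(e)
hole=((im>120)&(np.hypot(xx-329,yy-126)<32)); ys,xs=np.where(hole); print('hole',xs.min(),xs.max(),ys.min(),ys.max())
P=atz('wrist',e[0],.111); print(P)
s=manip.get_obs(); p=np.array(s['position']); r=R.from_quat(s['ee_rot'])
B=atz('wrist',(326.5,231),.312-.143+.033); print('ball xy',B,p)
P[2]=p[2]; print((r.inv().apply(P-p)*100).round(2), r.as_matrix()[:,2])
E
```

```text
Traceback (most recent call last):
ValueError: max() iterable argument is empty
```

```bash
python3 - <<'E'
from h import *
from scipy.spatial.transform import Rotation as R
im=cv2.imread('pics/w6.png').max(2); print(im[126,285:375:3])
yy,xx=np.mgrid[:400,:640]; d=np.hypot(xx-329,yy-126)
# radial edges: inner hole boundary (bright->dark)
pts=[]
for a in np.linspace(0,2*np.pi,72,endpoint=False):
    rr=np.arange(18,38,.5); v=cv2.remap(im,(329+rr*np.cos(a)).astype(np.float32)[None],(126+rr*np.sin(a)).astype(np.float32)[None],1)[0].astype(float)
    g=np.diff(v); k=g.argmin(); 
    if g[k]<-15: pts.append((329+rr[k]*np.cos(a),126+rr[k]*np.sin(a)))
pts=np.array(pts,np.float32); e=cv2.fitEllipse(pts); print(len(pts),e)
P=atz('wrist',e[0],.113); print(P, 'outer bbox centre',atz('wrist',(328.5,126),.111))
s=manip.get_obs(); p=np.array(s['position']); r=R.from_quat(s['ee_rot'])
B=atz('wrist',(326.5,231),.312-.143+.033); print('ball xy',B,p)
P[2]=p[2]; print((r.inv().apply(P-p)*100).round(2), r.as_matrix()[:,2])
E
```

```text
[124 150  59  48  42 165 187 236 255 255 255 254 254 254 254 255 255 255
 255 255 255 254 254 254 191  50  48  61  62 113]
72 ((328.1445617675781, 127.37450408935547), (57.54315185546875, 58.59245681762695), 175.0389404296875)
[0.47151233 0.08620491 0.113     ] outer bbox centre [0.47254155 0.08661885 0.111     ]
ball xy [0.42406293 0.05055433 0.202     ] [0.42473216 0.05188013 0.31180363]
[ 5.8   0.21 -0.  ] [-2.32776483e-04 -2.72187325e-04 -9.99999936e-01]
```

```bash
python3 -m jog '[{"slide":[2,0.1,0],"yaw":0,"grip":1},{"slide":[2.5,0.1,0],"yaw":0,"grip":1},{"slide":[1.3,0,0],"yaw":0,"grip":1},{"slide":[0,0,2],"yaw":0,"grip":1},{"slide":[0,0,2],"yaw":0,"grip":1},{"slide":[0,0,1.5],"yaw":0,"grip":1},{"slide":[0,0,0],"yaw":0,"grip":1},{"slide":[0,0,0],"yaw":0,"grip":1}]' 90
python3 - <<'E'
from h import *
a=manip.camera('side');b=manip.camera('top'); cv2.imwrite('pics/s7.png',np.hstack([cv2.resize(a[160:330,180:350],(400,400)),cv2.resize(b[170:300,170:300],(400,400))]))
E
```

```text
clock: 12.8
position: [0.4716, 0.0869, 0.2572]
ee_rot: [0.945, 0.328, -0.0, -0.0]
ft_force: [-0.6, 0.0, -1.3]
grip_width: 0.261
grasp_force: 88.2
```

View pics/s7.png

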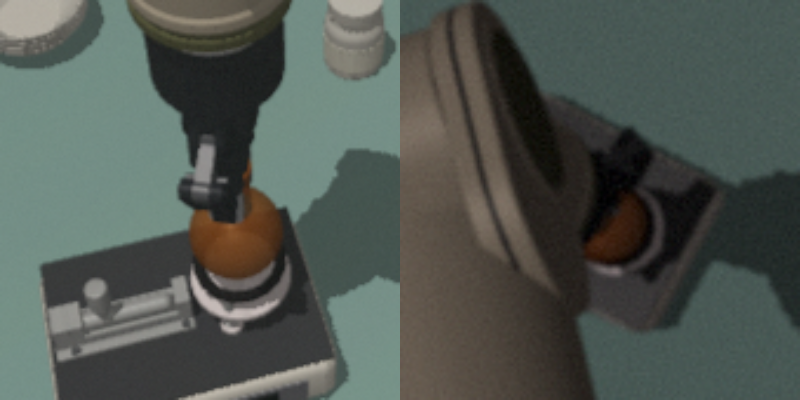

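The flask hangs upright just above the ring in both views: side-crop ball at (237,232), ring at (238,278). The bolt is over at the keeper. I'll lower slowly.

```bash
python3 -m jog '[{"slide":[0,0,0.5],"yaw":0,"grip":1},{"slide":[0,0,0.5],"yaw":0,"grip":1},{"slide":[0,0,0.4],"yaw":0,"grip":1},{"slide":[0,0,0.3],"yaw":0,"grip":1},{"slide":[0,0,0],"yaw":0,"grip":1}]'
python3 -m jog '[{"slide":[0,0,0.3],"yaw":0,"grip":1},{"slide":[0,0,0.3],"yaw":0,"grip":1},{"slide":[0,0,0],"yaw":0,"grip":1}]'
```

```text
clock: 13.4
position: [0.4713, 0.0873, 0.2397]
ee_rot: [0.944, 0.329, -0.0, -0.0]
ft_force: [-2.6, -0.0, 3.0]
grip_width: 0.261
grasp_force: 88.2
clock: 13.7
position: [0.4714, 0.0873, 0.234]
ee_rot: [0.944, 0.329, -0.0, 0.0]
ft_force: [-3.6, -0.9, 7.0]
grip_width: 0.256
grasp_force: 88.3
```

```bash
python3 -m jog '[{"slide":[-0.1,-0.1,0.3],"yaw":0,"grip":1},{"slide":[0,0,0.3],"yaw":0,"grip":1},{"slide":[0,0,0.2],"yaw":0,"grip":1},{"slide":[0,0,0],"yaw":0,"grip":1}]'
python3 -m jog '[{"slide":[0,0,0.2],"yaw":0,"grip":1},{"slide":[0,0,0.1],"yaw":0,"grip":1},{"slide":[0,0,0],"yaw":0,"grip":1}]'
```

```text
clock: 14.1
position: [0.4708, 0.0874, 0.227]
ee_rot: [0.944, 0.329, 0.001, 0.001]
ft_force: [-3.1, -2.7, 11.5]
grip_width: 0.258
grasp_force: 90.5
clock: 14.4
position: [0.4714, 0.0879, 0.2266]
ee_rot: [0.944, 0.329, 0.001, 0.001]
ft_force: [-13.6, -3.5, 42.5]
grip_width: 0.26
grasp_force: 93.4
```

```bash
python3 -m jog '[{"slide":[-0.05,0,-0.1],"yaw":0,"grip":1},{"slide":[0,0,0],"yaw":0,"grip":1},{"slide":[0,0,0],"yaw":0,"grip":1},{"slide":[0,0,0],"yaw":0,"grip":1}]'
python3 - <<'E'
from h import *
a=manip.camera('side');b=manip.camera('wrist'); cv2.imwrite('pics/s8.png',np.hstack([cv2.resize(a[160:330,180:350],(400,400)),cv2.resize(b[:, 120:520],(400,400))]))
E
```

```text
clock: 14.8
position: [0.471, 0.0876, 0.2268]
ee_rot: [0.944, 0.329, 0.002, 0.001]
ft_force: [-9.0, -1.7, 29.3]
grip_width: 0.262
grasp_force: 91.4
```

View pics/s8.png

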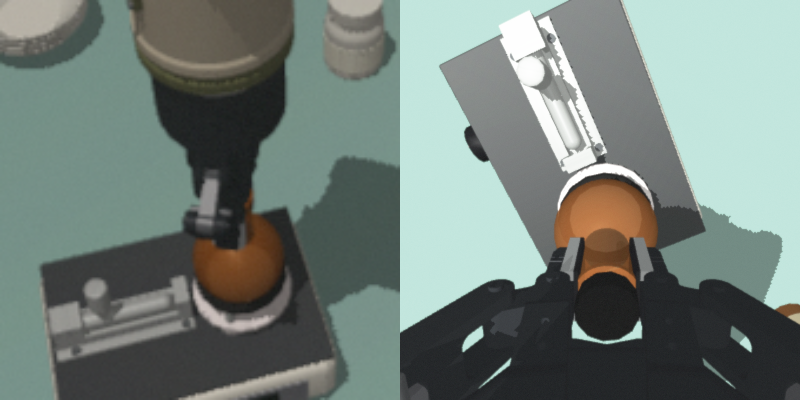

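The flask sits upright in the ring with the cradle down on its stop (29 N steady, TCP stalled at 0.2268). The knob is still against the keeper, at (532,70) in the right-hand half. Handing in while holding.

```bash
python3 -c "
from workcell import manip
print(manip.hand_in())"
```

```text
the job is handed in; nothing more can be done
None
```

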